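Rebuild the tea flask's leaf filter

ROBOT

A 7-joint arm with a two-finger parallel gripper is mounted at the origin on the work surface. World frame = base frame: x ahead of the robot, y to its left, z up, the work surface at z = 0. Lengths are in mm, angles in rad, forces in N, time in s.
With the tool pointing down it reaches from about 400 to 900 mm from the base axis. Payload 5.5 kg.
Tool frame: the origin (TCP) lies on the mounting face of the last link; the fingertips stand 178 mm ahead of it and the grasp point (between the pads) lies 159 mm ahead of it; z points along the fingers, y is the line along which they close (so a half turn about z gives the same grasp; the last joint's range is limited). The gripper opens to 92 mm and grips with 3 to 60 N. Pads are 19 mm wide; open, the fingers measure 130 mm over their backs; the gripper's body (75 mm by 190 mm) begins 47 mm behind the grasp point.
Start: joints at [-0.925, 0.501, -0.427, 1.55, 0.221, 1.138, -0.21], TCP at [242.755, 602.964, 404.729] pointing down, gripper open.
Joint ranges: [-2.88, 2.88], [-0.31, 2.03], [-1.54, 1.56], [0.2, 2.42], [-1.41, 4.55], [0.19, 2.02], [-2.57, 2.57]. Speed limits (rad/s): [2.57, 2.57, 3.14, 3.14, 3.14, 3.14, 3.14].

INTERFACE

Orientations are given as a unit quaternion [x, y, z, w].
In Python, from workcell import readout, grab_frame, finish_job gives the robot as it stands.
- The arm moves only by the shell command python3 -m pendant 'ROWS' [OPENING] [FORCE]. ROWS is JSON, a list of rows, each a list of 4 numbers: the shift along the tool's x, y, z in m, then the turn about the tool's z in units of 5 degrees (1.0 is 5 degrees). In form: [[dx, dy, dz, spin], ...]. A call has 1 to 10 rows; each row shifts and turns the commanded pose from where the row before left it, along the tool's axes as they then stand; what a row does not reach is not made up. A row lasts 1/12 s, in which the tool goes at most 41.7 mm and 7.16 degrees, less where a joint would pass 70% of its speed; a pose out of reach is approached as far as the arm can. A call with a gripper value outside its range is refused whole. OPENING is the opening, from 0 (shut) to 1 (fully open), set as the call begins (- or left out, the last holds). The fingers move at their own pace and stop on an object; FORCE is the grip in N (left out, the last holds). Time passes only in rows, so rows that do not move let the fingers close. It gives the time, the measured TCP pose, the force, the opening and the grip force at its end, in the units of the state.
- readout.state(): the state, without advancing time (a new reading comes with each control period).
- grab_frame(name): name is "side" or "top"; returns a dict with "color" (480x640x3 uint8, red, green, blue), "z_map" (480x640 float32, mm along the optical axis (not along the pixel's ray), 0 where there is no reading), "intrinsics" (3x3 intrinsics, pixels), "rvec" (rotation vector, rad) and "tvec" (3), from world to camera coordinates, as OpenCV has them. Camera axes: x right, y down, z forward; pixel columns grow to the right and rows downward; lengths in mm; the calibration is good to about 2 mm. A picture is of the moment at which its call begins.
- finish_job(): hands the job in; it is judged then, once.
The state is a dict: "time_s": time; "joint_pos": joint angles; "joint_vel": joint speeds; "effort": joint torques, N m; "ee_pos": TCP position; "eef_rot": TCP orientation; "ft_force": force on the tool from outside, world axes, zero at the start; "torque": the same for the moment, N m; "width": opening from 0.0 (shut) to 1.0 (fully open); "gripper_force": force on a finger pad.
Only numpy, scipy, OpenCV 4.12 (cv2) and the standard library are available. Lean on these libraries where they do the work, as an engineer would, in place of code of your own. Each camera call takes 0.05 s, during which the arm holds its last target. There are 200 camera calls.

TASK

Rebuild the tea flask's leaf filter on its carrier: slide the coarse slotted plate onto the splined hub first, its tab opposite the carrier's lug as nearly as the splines allow, then the fine plate on top with its tab opposite the coarse plate's, both fully home and flat. The hub swivels and is sprung, so feel for the splines: rest each plate lightly on the teeth, turn it until it drops in, and never force it. Leave the other tea things where they are.

Things in the scene. Friction and masses are not known exactly. Their poses are not given: they have to be found in the camera images.
- carrier: Filter carrier: purple round base (80 mm across, top at 19 mm), fixed in a dark silicone lid (106 mm across, 7 mm high). Origin: centre of the underside, on the table; z up; its flat lug points along +x, to 65 mm from the axis. A white splined hub rises from its centre (see hub_seat and hub_teeth_top).
- hub_seat (a point): On the hub's axis, 28 mm above the table: the hub's shoulder (38 mm across) on which the first plate seats. The hub is sprung: it yields from about 3 N, 0.8 N per mm, up to 5 mm down, then is solid. It also swivels stiffly (about 0.08 N m); its angle is not measured: its teeth may stand at any angle. This point is fixed to the carrier.
- hub_teeth_top (a point): On the hub's axis, 54 mm above the table: flat tops of the hub's six teeth (60 degrees apart, 24 mm over the tips, each 4.4 mm wide, core 17 mm, from the shoulder up to here). Above, a plain pilot 17 mm across up to 60 mm narrows to 7 mm at the tip, 70 mm above the table. This point is fixed to the carrier.
- lug (a point): Top of the carrier's lug, 58 mm from the axis along the carrier's +x, 18 mm above the table.
- coarse: Coarse plate, steel, about 70 g: open wheel with big slots, disc 66 mm across, 3 mm thick, square flat tab. Lies on the table, boss upward. Origin: centre of the underside; z up; the tab (18 mm wide) points along +x to 53 mm from the centre. A round boss in the middle, 34 mm across and 16 mm high from the underside, is where to grip it.
- coarse_bore (a point): Centre of the top of the coarse plate's boss, 16 mm above its underside. The through bore has six inner teeth at 30, 90, ... degrees from the tab: 18.6 mm between opposite tips, 26.4 mm between roots, 4.4 mm wide, full 16 mm high. So a hub tooth lies under the tab when it fits; play about 0.8 mm sideways, 0.06 rad in turn.
- coarse_tab (a point): Point on the top of the coarse plate's tab, 42 mm from the plate's centre along its +x.
- fine: Fine plate, steel, about 70 g: disc, boss and bore sized as the coarse plate's, but the disc is closed with many small holes and the tab (16 mm wide) is round-ended. Origin: centre of the underside; z up; tab along +x. Home, it rests on the coarse plate's boss, its underside 44 mm above the table.
- fine_bore (a point): Centre of the top of the fine plate's boss, 16 mm above its underside; bore and inner teeth as the coarse plate's (at 30, 90, ... degrees from the tab).
- fine_tab (a point): Point on the top of the fine plate's tab, 42 mm from the plate's centre along its +x.
- flask: Purple plastic flask with toggle-lock lid, 76 mm across, 232 mm high to its carrying loop; origin at the centre of its underside. Bystander.
- mugs: Two stacked stainless steel mugs, 83 mm across, 122 mm high, handles along +y; origin at the centre of the underside. Bystander.
- jar: Glass clamp-lid biscuit jar, 88 mm across, 121 mm high; origin at the centre of its underside. Bystander.
- spoon_rest: White ceramic spoon rest with a teaspoon, dish 92 mm across, 13 mm high, handle to -x (spoon end 105 mm out); origin at the centre of the dish's underside. Bystander.

How it is judged (in metres and radians):
On the way:
1. the coarse plate is home on the hub, flat, with its tab opposite the carrier's lug, before the fine plate is on (horizontal distance between coarse and carrier below 0.003 m and z of coarse in the frame of carrier below 0.03 m and angle between coarse's own z axis and vertical below 0.06 rad and x of coarse_tab in the frame of carrier below -0.034 m and horizontal distance between fine and carrier above 0.05 m), for 0.2 s.
At the end, for the whole second after the job is handed in: Both plates on the hub at rest, flat (0.06 rad), within 3 mm of its axis; coarse underside under 30 mm above the carrier's (home 28), tab within 36 degrees of straight opposite the lug; fine underside 14 to 18 mm above the coarse one's, tab within 21 degrees of opposite the coarse tab (horizontal distance between each of coarse, fine and carrier below 0.003 m and z of coarse in the frame of carrier below 0.03 m and angle between each of coarse, fine's own z axis and vertical below 0.06 rad and x of coarse_tab in the frame of carrier below -0.034 m and z of fine in the frame of coarse between 0.014 and 0.018 m and x of fine_tab in the frame of coarse below -0.039 m and linear speed of each of fine, coarse below 0.01 m/s); the robot touches nothing.
It fails at once if the coarse plate is forced against the carrier or hub with more than 25 N (contact force between coarse and carrier above 25 N).
It fails at once if the fine plate is forced against the carrier or hub with more than 25 N (contact force between fine and carrier above 25 N).
It fails at once if the fine plate is forced onto the coarse plate with more than 25 N (contact force between fine and coarse above 25 N).
It fails at once if the flask, the mugs, the jar or the spoon rest is shifted by more than 15 mm (distance of any of flask, mugs, jar, spoon_rest from where it was at the start of the episode above 0.015 m).
It also fails if it takes over 72 s, if anything falls off the work surface, if the arm or the gripper's body presses on something with over 40 N, if the wrist force passes 120 N, or if a joint passes its speed limit or range.

## Working session

There is one attempt and no reset: what is moved stays moved. The work goes in short steps, Python scripts to look and compute and a shell command to move; the robot and the scene stay as the last step left them, time stands still between calls to the robot, and variables do not carry over. Pictures are saved under pics/ and viewed, at most 10 in all, crops included, and the job is handed in when it is done.

```bash
mkdir -p pics; ls; python3 - <<'E'
from workcell import readout, grab_frame
import cv2,numpy as np
print(readout.state())
for n in("top","side"):
    f=grab_frame(n); cv2.imwrite(f"pics/{n}0.png",f["color"][...,::-1]); np.savez(f"pics/{n}0.npz",**f)
    R=cv2.Rodrigues(np.array(f["rvec"],float))[0]; print(n,f["intrinsics"],(-R.T@np.array(f["tvec"]).ravel()),R)
E
```

```text
pics
{'time_s': 0.0, 'joint_pos': array([-0.92480704,  0.50186913, -0.42677729,  1.55145858,  0.22079542,
        1.13830763, -0.21033245]), 'joint_vel': array([-0.00024705,  0.0016193 ,  0.00046505, -0.00049707, -0.002979  ,
        0.00011139, -0.00080712]), 'effort': array([ 3.40027536e-04, -5.66588545e+01, -5.81608817e+00, -2.79111171e+01,
       -6.86658849e-02,  3.08181869e-02,  1.92304487e-04]), 'ee_pos': array([242.70499614, 602.59989246, 403.65987303]), 'eef_rot': array([ 1.90223258e-01,  9.81740355e-01, -9.68595365e-04, -2.21606421e-04]), 'ft_force': array([ 0.05115186, -0.26481592, -0.18289715]), 'torque': array([-0.04111364,  0.01615953, -0.04006535]), 'gripper_force': 0.0, 'width': 1.0023747096718305}
top [[499.14009057   0.         323.74015593]
 [  0.         499.14009057 245.4362704 ]
 [  0.           0.           1.        ]] [ 446.01497111  -23.25130171 1258.34542821] [[ 0.02406074 -0.99961547 -0.01378412]
 [-0.98896742 -0.02178398 -0.14652266]
 [ 0.14616605  0.01715749 -0.98911127]]
side [[448.73009198   0.         318.08602396]
 [  0.         448.73009198 239.17849412]
 [  0.           0.           1.        ]] [ 463.88846817 -897.13174614  704.15723314] [[ 0.98604384 -0.16540207  0.01896604]
 [-0.07946854 -0.56770733 -0.81938583]
 [ 0.14629527  0.80644315 -0.57292857]]
```

View pics/top0.png

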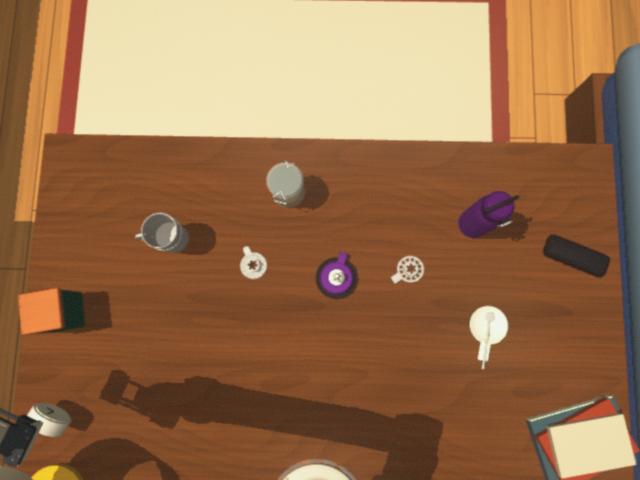

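View pics/side0.png

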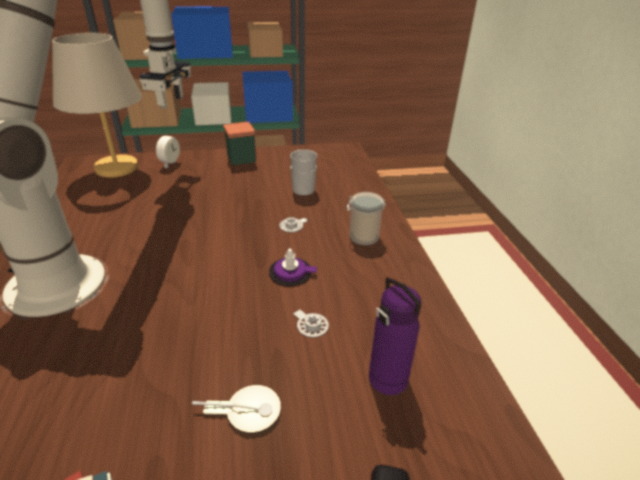

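```bash
cat > h.py <<'E'
import cv2,numpy as np
from workcell import readout, grab_frame
def cam(f):
    R=cv2.Rodrigues(np.array(f["rvec"],float))[0]; t=np.array(f["tvec"],float).ravel(); return R,t,np.array(f["intrinsics"],float)
def ray(f,u,v,z):   # world point on plane height z through pixel
    R,t,K=cam(f); c=-R.T@t; d=R.T@np.linalg.solve(K,[u,v,1.]); return c+d*(z-c[2])/d[2]
def cloud(f):
    R,t,K=cam(f); z=np.asarray(f["z_map"],float); v,u=np.mgrid[:480,:640]
    p=np.stack([(u-K[0,2])/K[0,0]*z,(v-K[1,2])/K[1,1]*z,z],-1); return (p-t)@R
def crop(f,u,v,w,s=260):
    c=f["color"][v-w:v+w,u-w:u+w,::-1]; return cv2.resize(np.ascontiguousarray(c),(s,s),interpolation=cv2.INTER_CUBIC)
E
python3 - <<'E'
from h import *
t=np.load("pics/top0.npz"); s=np.load("pics/side0.npz")
a=np.hstack([crop(t,*c,24) for c in((253,262),(337,275),(408,270))])
b=np.hstack([crop(s,*c,26) for c in((292,224),(292,266),(311,322))])
cv2.imwrite("pics/c0.png",np.vstack([a,b]))
P=cloud(t)
for n,(u,v) in dict(L=(253,262),C=(337,275),Rr=(408,270)).items():
    q=P[v-24:v+24,u-24:u+24]; 
    print(n,'ray',ray(t,u,v,3).round(1))
    for lo,hi in((-3,1.2),(1.8,5),(5,12),(12,17.5),(17.5,24),(24,32),(45,80)):
        m=(q[...,2]>lo)&(q[...,2]<hi)
        if m.any(): print(lo,hi,m.sum(),q[m].mean(0).round(1),((q[m].min(0)+q[m].max(0))/2).round(1))
E
```

```text
L ray [585.1 176.8   3. ]
-3 1.2 961 [587.7 178.6  -0.6] [587.4 179.5  -0.9]
1.8 5 724 [586.2 178.2   3.2] [586.8 178.6   3.4]
5 12 206 [581.5 176.3   6.6] [585.7 178.6   8.4]
12 17.5 55 [576.6 177.2  15.2] [577.4 176.   14.8]
17.5 24 22 [577.7 177.   18.7] [575.9 176.7  19.1]
C ray [557.  -36.7   3. ]
-3 1.2 487 [ 5.684e+02 -3.530e+01 -5.000e-01] [558.8 -35.1  -0.9]
1.8 5 385 [559.9 -36.7   3.2] [559.  -34.9   3.4]
5 12 371 [546.8 -33.5   7.4] [558.2 -33.8   8.5]
12 17.5 205 [556.7 -36.4  15.8] [559.  -33.1  14.8]
17.5 24 494 [553.8 -35.1  20.2] [562.2 -34.1  20.7]
24 32 130 [549.5 -32.7  27.6] [548.6 -31.7  28. ]
45 80 59 [548.9 -33.8  61.5] [549.9 -33.8  58.2]
Rr ray [ 573.7 -215.2    3. ]
-3 1.2 1059 [ 576.2 -214.4   -0.6] [ 575.6 -214.6   -0.9]
1.8 5 651 [ 573.9 -212.1    3.1] [ 575.4 -214.     3.4]
5 12 172 [ 572.7 -214.6    6.5] [ 573.9 -213.2    7.9]
12 17.5 59 [ 575.4 -218.    15.1] [ 576.3 -219.6   14.9]
17.5 24 23 [ 580.7 -222.2   19.2] [ 577.3 -222.8   19.7]
```

View pics/c0.png

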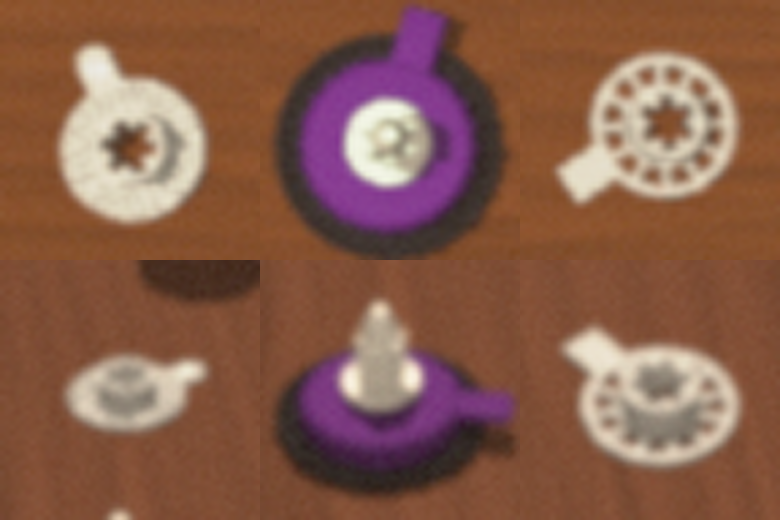

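```bash
cat >> h.py <<'E'
from scipy.optimize import minimize
def proj(f,p):
    R,t,K=cam(f); return cv2.projectPoints(np.asarray(p,float).reshape(-1,1,3),np.array(f["rvec"],float),np.array(f["tvec"],float),K,None)[0].reshape(-1,2)
def fit(f,mask_fn,u0,v0,w,r,L,tw,z,x0,rnd=False,tol=None):
    S=6; c=np.ascontiguousarray(f["color"][v0-w:v0+w,u0-w:u0+w]); C=cv2.resize(c,None,fx=S,fy=S,interpolation=cv2.INTER_CUBIC)
    M=mask_fn(C.astype(int)).astype(np.uint8); cn,_=cv2.findContours(M,cv2.RETR_EXTERNAL,cv2.CHAIN_APPROX_NONE)
    M[:]=0; cv2.drawContours(M,[max(cn,key=cv2.contourArea)],-1,1,-1)
    a=np.linspace(0,2*np.pi,90)
    disc=np.c_[r*np.cos(a),r*np.sin(a)]
    tab=np.array([[0,-tw/2],[L,-tw/2],[L,tw/2],[0,tw/2]])
    if rnd:
        b=np.linspace(-np.pi/2,np.pi/2,20); tab=np.r_[[[0,-tw/2]],np.c_[L-tw/2+tw/2*np.cos(b),tw/2*np.sin(b)],[[0,tw/2]]]
    def cost(q):
        I=np.zeros_like(M); cs,sn=np.cos(q[2]),np.sin(q[2])
        for s in(disc,tab):
            p=np.c_[q[0]+s[:,0]*cs-s[:,1]*sn,q[1]+s[:,0]*sn+s[:,1]*cs,np.full(len(s),z)]
            uv=(proj(f,p)-[u0-w,v0-w]+.5)*S-.5
            cv2.fillPoly(I,[np.round(uv*16).astype(np.int32)],1,shift=4)
        return 1-(I&M).sum()/(I|M).sum()
    best=None
    for k in(0,.15,-.15):
        s=np.array([[x0[0],x0[1],x0[2]+k]]); s=np.r_[s,s+[6,0,0],s+[0,6,0],s+[0,0,.2]]
        o=minimize(cost,s[0],method="Nelder-Mead",options=dict(initial_simplex=s,xatol=.02,fatol=1e-4))
        if best is None or o.fun<best.fun: best=o
    return best.x.round(3),round(best.fun,3)
white=lambda C:C.min(-1)>110
def purple(C): return ((C[...,2]-C[...,1]>35)|(C.min(-1)>110))
E
python3 - <<'E'
from h import *
t=np.load("pics/top0.npz"); s=np.load("pics/side0.npz")
def ini(c,tb,z): a=ray(t,*c,z);b=ray(t,*tb,z); return [a[0],a[1],np.arctan2(b[1]-a[1],b[0]-a[0])]
i={'fine':ini((253.5,265.5),(247,249.4),3),'coarse':ini((410.8,269.1),(396,277.8),3),'carrier':ini((336.6,277.8),(343.5,254),19)}
print(i)
for f,cs in((t,((253,262),(408,270),(337,275))),(s,((292,224),(311,322),(292,268)))):
    print(fit(f,white,*cs[0],24,33,53,16,3,i['fine'],True))
    print(fit(f,white,*cs[1],24,33,53,18,3,i['coarse']))
    print(fit(f,purple,*cs[2],26,40,65,16,19,i['carrier']))
    # pilot tip
print('tip top',ray(t,313+390/5.417-260/5.417,251+130/5.417,70),'side',ray(s,266+(378-260)/5,240+(303-260)/5,70))
E
```

```text
{'fine': [np.float64(576.2531912132627), np.float64(175.1519126797806), np.float64(0.42421366701748875)], 'coarse': [np.float64(576.114146924826), np.float64(-222.18788491376012), np.float64(2.121424688605189)], 'carrier': [np.float64(548.5680967765051), np.float64(-35.668805511151696), np.float64(-0.2612681307172147)]}
(array([5.76987e+02, 1.76489e+02, 4.52000e-01]), np.float64(0.059))
(array([ 577.206, -220.421,    2.145]), np.float64(0.06))
(array([ 5.49919e+02, -3.40820e+01, -2.87000e-01]), np.float64(0.026))
(array([5.77569e+02, 1.71091e+02, 4.88000e-01]), np.float64(0.144))
(array([ 577.948, -224.313,    2.139]), np.float64(0.101))
(array([ 5.50959e+02, -4.19510e+01, -2.32000e-01]), np.float64(0.161))
tip top [551.05908149 -35.9721188   70.        ] side [551.85995544 -33.81337706  70.        ]
```

```bash
python3 -m pendant '[[-0.0206,-0.0213,0,0],[-0.0206,-0.0213,0,0],[-0.0206,-0.0213,0,0],[-0.0206,-0.0213,0,0],[-0.0206,-0.0213,0,0],[-0.0206,-0.0213,0,0],[-0.0206,-0.0213,0,0],[-0.0206,-0.0213,0,0],[-0.0206,-0.0213,0,0],[-0.0206,-0.0213,0,0]]' 1 25
python3 -m pendant '[[-0.0206,-0.0213,0,0],[-0.0206,-0.0213,0,0],[-0.0206,-0.0213,0,0],[-0.0206,-0.0213,0,0],[-0.0206,-0.0213,0,0],[-0.0206,-0.0213,0,0],[-0.0206,-0.0213,0,0],[-0.0206,-0.0213,0,0],[-0.0206,-0.0213,0,0],[-0.0206,-0.0213,0,0]]'
cat >> h.py <<'E'
from scipy.spatial.transform import Rotation as Ro
def to(x,y,z,quiet=False):
    s=readout.state(); R=Ro.from_quat(s["eef_rot"]).as_matrix(); p=np.array(s["ee_pos"])
    d=R.T@(np.array([x,y,z])-p)
    print("t",round(s["time_s"],2),"pos",p.round(1),"tool x az",np.degrees(np.arctan2(R[1,0],R[0,0])).round(1),"y az",np.degrees(np.arctan2(R[1,1],R[0,1])).round(1),"tilt",np.degrees(np.arccos(-R[2,2])).round(2),"w",round(s["width"],3),"gf",round(s["gripper_force"],1),"F",s["ft_force"].round(2),"T",s["torque"].round(3),"\n q",s["joint_pos"].round(2),"go",d.round(1))
E
python3 -c "
from h import *; to(577.2,-220.5,240)"
```

```text
time_s: 0.93
ee_pos: [354.5, 326.8, 404.4]
eef_rot: [0.19, 0.982, -0.0, -0.0]
ft_force: [0.5, -0.1, 0.7]
width: 1.0
gripper_force: 0.0
time_s: 1.77
ee_pos: [465.9, 52.5, 404.5]
eef_rot: [0.19, 0.982, -0.0, -0.0]
ft_force: [-0.4, 0.1, -0.4]
width: 1.001
gripper_force: 0.0
t 1.77 pos [465.9  52.5 404.5] tool x az 158.1 y az 68.1 tilt 0.02 w 1.001 gf 0.0 F [-0.44  0.11 -0.38] T [ 0.068 -0.063 -0.018] 
 q [-0.06  0.15 -0.12  2.    0.02  1.    1.  ] go [-205.2 -211.6  164.5]
```

```bash
python3 -m pendant '[[-0.0205,-0.0212,0.01,0],[-0.0205,-0.0212,0.01,0],[-0.0205,-0.0212,0.01,0],[-0.0205,-0.0212,0.01,0],[-0.0205,-0.0212,0.01,0],[-0.0205,-0.0212,0.01,0],[-0.0205,-0.0212,0.01,0],[-0.0205,-0.0212,0.01,0],[-0.0205,-0.0212,0.01,0],[-0.0205,-0.0212,0.01,0]]'
python3 -m pendant '[[0,0,0.006,1.2],[0,0,0.006,1.2],[0,0,0.006,1.2],[0,0,0.006,1.2],[0,0,0.006,1.2],[0,0,0.006,1.2],[0,0,0.006,1.2],[0,0,0.006,1.2],[0,0,0.006,1.2],[0,0,0.006,1.2]]' 0.75
python3 - <<'E'
from h import *; to(577.2,-220.5,184)
f=grab_frame("side"); np.savez("pics/s1.npz",**f); g=grab_frame("top"); np.savez("pics/t1.npz",**g)
cv2.imwrite("pics/c1.png",np.hstack([crop(f,311,300,45,400),crop(g,408,260,45,400)]))
E
```

```text
time_s: 2.6
ee_pos: [577.0, -220.5, 303.6]
eef_rot: [0.19, 0.982, 0.0, -0.0]
ft_force: [1.1, 0.4, -0.1]
width: 1.0
gripper_force: 0.0
time_s: 3.43
ee_pos: [576.6, -219.1, 243.9]
eef_rot: [0.657, 0.753, -0.0, -0.0]
ft_force: [0.6, -0.6, 0.7]
width: 0.753
gripper_force: 0.0
t 3.43 pos [ 576.6 -219.1  243.9] tool x az 97.8 y az 7.8 tilt 0.05 w 0.753 gf 0.0 F [ 0.56 -0.57  0.73] T [-0.109  0.045 -0.016] 
 q [ 0.12  0.61  0.26  1.77 -0.21  0.79  0.63] go [-1.5  0.4 59.9]
```

View pics/c1.png

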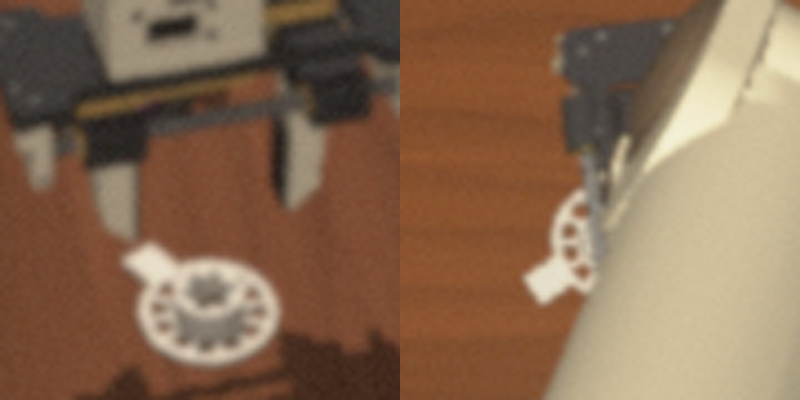

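```bash
python3 -m pendant '[[-0.0015,0.0004,0.006,0],[0,0,0.006,0],[0,0,0.006,0],[0,0,0.006,0],[0,0,0.006,0],[0,0,0.006,0],[0,0,0.006,0],[0,0,0.006,0],[0,0,0.006,0],[0,0,0.0055,0]]'
python3 -m pendant '[[0,0,0,0],[0,0,0,0],[0,0,0,0],[0,0,0,0],[0,0,0,0],[0,0,0,0],[0,0,0,0],[0,0,0,0]]' 0 25
python3 - <<'E'
from h import *; to(577.2,-220.5,184)
E
```

```text
time_s: 4.37
ee_pos: [577.4, -220.7, 184.5]
eef_rot: [0.656, 0.755, -0.0, -0.0]
ft_force: [1.0, 0.0, -0.1]
width: 0.752
gripper_force: 0.0
time_s: 5.03
ee_pos: [577.6, -220.8, 185.6]
eef_rot: [0.656, 0.755, 0.0, 0.0]
ft_force: [-0.4, 0.7, 2.7]
width: 0.361
gripper_force: 25.0
t 5.03 pos [ 577.6 -220.8  185.6] tool x az 98.1 y az 8.1 tilt 0.04 w 0.361 gf 25.0 F [-0.37  0.65  2.72] T [-0.041  0.044 -0.008] 
 q [ 0.15  0.7   0.23  1.78 -0.24  0.69  0.65] go [ 0.3 -0.4  1.6]
```

```bash
python3 -m pendant '[[0,0,-0.01,0],[0,0,-0.01,0],[0,0,-0.01,0],[0,0,-0.01,0],[0,0,-0.01,0],[0,0,-0.01,-0.5],[0,0,-0.01,-0.6],[0,0,-0.01,-0.6],[0,0,-0.01,-0.6],[0,0,0,0]]'
python3 - <<'E'
from h import *; to(550.2,-34.6,275)
E
```

```text
time_s: 5.87
ee_pos: [578.3, -221.3, 278.4]
eef_rot: [0.576, 0.817, 0.001, 0.002]
ft_force: [0.8, -0.7, 0.4]
width: 0.363
gripper_force: 25.0
t 5.87 pos [ 578.3 -221.3  278.4] tool x az 109.7 y az 19.7 tilt 0.26 w 0.363 gf 25.0 F [ 0.81 -0.72  0.36] T [-0.141 -0.052 -0.033] 
 q [ 0.16  0.56  0.22  1.75 -0.16  0.84  0.79] go [185.3  36.3   3. ]
```

```bash
python3 -m pendant '[[0.0232,0.0045,0,0],[0.0232,0.0045,0,0],[0.0232,0.0045,0,0],[0.0232,0.0045,0,0],[0.0232,0.0045,0,0],[0.0232,0.0045,0,0],[0.0232,0.0045,0,0],[0.0232,0.0048,0,0],[0,0,0,0],[0,0,0,0]]'
python3 - <<'E'
from h import *; to(550.2,-34.6,275)
f=grab_frame("side"); np.savez("pics/s2.npz",**f); g=grab_frame("top"); np.savez("pics/t2.npz",**g)
print(proj(f,[[550,-34.6,90],[550,-34.6,70]]))
cv2.imwrite("pics/c2.png",np.hstack([crop(f,295,235,45,540),crop(g,337,270,30,240).repeat(1,0) if 0 else cv2.copyMakeBorder(crop(g,337,270,30,250),0,290,0,0,0)]))
E
```

```text
time_s: 6.7
ee_pos: [549.3, -31.7, 275.3]
eef_rot: [0.576, 0.818, 0.0, -0.0]
ft_force: [-0.8, -0.9, -0.3]
width: 0.364
gripper_force: 25.0
t 6.7 pos [549.3 -31.7 275.3] tool x az 109.7 y az 19.7 tilt 0.04 w 0.364 gf 25.0 F [-0.82 -0.9  -0.27] T [-0.172  0.019  0.01 ] 
 q [-0.15  0.46  0.2   1.92 -0.13  0.77  0.47] go [-3.  -0.1  0.3]
[[288.7070182  242.02440777]
 [288.8623403  248.85688699]]
```

View pics/c2.png

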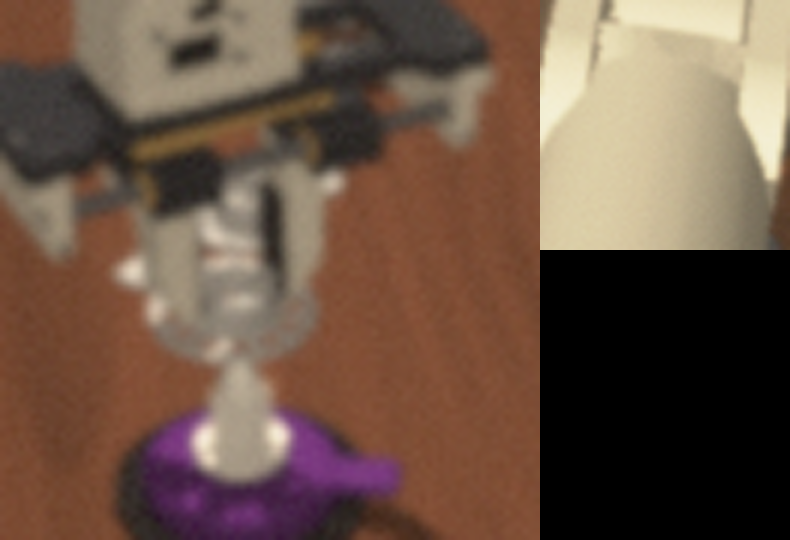

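```bash
python3 -m pendant '[[-0.002,0.0005,0.003,0],[-0.0017,0,0.004,0],[0,0,0.005,0],[0,0,0,0],[0,0,0,0]]'
python3 -m pendant '[[0,0,0.003,0],[0,0,0.003,0],[0,0,0.003,0],[0,0,0,0]]'
python3 -m pendant '[[0,0,0.003,0],[0,0,0.003,0],[0,0,0,0],[0,0,0,0]]'
python3 -c "
from h import *; to(551,-35,240)"
```

```text
time_s: 7.22
ee_pos: [550.8, -37.6, 262.5]
eef_rot: [0.577, 0.817, -0.0, -0.001]
ft_force: [0.9, 0.4, -1.4]
width: 0.368
gripper_force: 25.0
time_s: 7.55
ee_pos: [550.8, -36.9, 253.5]
eef_rot: [0.577, 0.817, -0.0, -0.001]
ft_force: [-0.1, 0.2, -0.7]
width: 0.362
gripper_force: 25.0
time_s: 7.88
ee_pos: [551.0, -37.0, 247.9]
eef_rot: [0.577, 0.817, -0.0, -0.0]
ft_force: [-0.4, -0.4, -0.6]
width: 0.368
gripper_force: 25.0
t 7.88 pos [551.  -37.  247.9] tool x az 109.6 y az 19.6 tilt 0.03 w 0.368 gf 25.0 F [-0.35 -0.45 -0.61] T [-0.121  0.059 -0.042] 
 q [-0.14  0.51  0.19  1.93 -0.14  0.72  0.48] go [1.9 0.6 7.9]
```

```bash
python3 -m pendant '[[0.001,0,0.001,0],[0,0,0.0015,0],[0,0,0,0],[0,0,0,0]]'
python3 -m pendant '[[0,0,0.001,0],[0,0,0.001,0],[0,0,0,0],[0,0,0,0]]'
python3 -m pendant '[[0,0,0.001,0],[0,0,0,0],[0,0,0,0],[0,0,0,0]]'
python3 -m pendant '[[0,0,0,0],[0,0,0,0]]'
python3 -c "
from h import *; to(551,-35,240)"
```

```text
time_s: 8.22
ee_pos: [550.8, -36.0, 245.7]
eef_rot: [0.577, 0.817, 0.0, -0.0]
ft_force: [0.0, 0.7, -0.5]
width: 0.365
gripper_force: 25.0
time_s: 8.55
ee_pos: [550.9, -36.0, 243.6]
eef_rot: [0.577, 0.817, 0.0, -0.0]
ft_force: [0.9, 0.3, -1.0]
width: 0.363
gripper_force: 25.0
time_s: 8.88
ee_pos: [550.9, -36.1, 242.7]
eef_rot: [0.577, 0.817, 0.0, 0.0]
ft_force: [0.0, 0.8, -1.4]
width: 0.365
gripper_force: 25.0
time_s: 9.05
ee_pos: [550.8, -36.0, 242.7]
eef_rot: [0.577, 0.817, 0.0, -0.0]
ft_force: [0.4, -0.4, -0.5]
width: 0.364
gripper_force: 25.0
t 9.05 pos [550.8 -36.  242.7] tool x az 109.6 y az 19.6 tilt 0.0 w 0.364 gf 25.0 F [ 0.36 -0.37 -0.47] T [ 0.031 -0.073 -0.025] 
 q [-0.14  0.52  0.19  1.93 -0.15  0.7   0.48] go [0.9 0.5 2.7]
```

```bash
for i in 1 2 3; do python3 -m pendant '[[0,0,0.001,0],[0,0,0,0],[0,0,0,0]]' | grep -E "ee_pos|ft"; done
```

```text
ee_pos: [550.9, -36.1, 241.7]
ft_force: [0.4, 0.4, -0.1]
ee_pos: [550.9, -36.1, 240.7]
ft_force: [0.7, 0.6, -0.8]
ee_pos: [550.8, -36.1, 239.6]
ft_force: [0.7, 0.3, -1.3]
```

```bash
python3 -m pendant '[[0,0,0.001,0],[0,0,0,0],[0,0,0,0]]' | grep -E "ee_pos|ft"; python3 -m pendant '[[0,0,0.0005,0],[0,0,0,0],[0,0,0,0]]' | grep -E "ee_pos|ft"; python3 -m pendant '[[0,0,0.0005,0],[0,0,0,0],[0,0,0,0]]' | grep -E "ee_pos|ft"
```

```text
ee_pos: [550.9, -36.1, 238.9]
ft_force: [0.7, -0.0, 2.3]
ee_pos: [551.0, -36.1, 238.4]
ft_force: [-1.1, 0.4, 2.7]
ee_pos: [550.9, -36.1, 237.8]
ft_force: [0.1, 0.5, 2.9]
```

```bash
python3 -m pendant '[[0,0,0,-0.5],[0,0,0,-0.5],[0,0,0,-0.5],[0,0,0,0]]' | grep -E "ee_pos|ft"; python3 -m pendant '[[0,0,0,-0.5],[0,0,0,-0.5],[0,0,0,-0.5],[0,0,0,0]]' | grep -E "ee_pos|ft"; python3 -m pendant '[[0,0,0,-0.5],[0,0,0,-0.5],[0,0,0,-0.5],[0,0,0,0]]' | grep -E "ee_pos|ft"
```

```text
ee_pos: [551.0, -36.1, 237.8]
ft_force: [0.2, 1.0, 3.5]
ee_pos: [551.0, -36.1, 237.8]
ft_force: [0.5, -0.2, 2.7]
ee_pos: [551.0, -36.1, 237.8]
ft_force: [-0.0, 0.8, 2.7]
```

```bash
python3 -m pendant '[[0,0,0,-0.5],[0,0,0,-0.5],[0,0,0,0]]' | grep -E "ee_pos|ft"; python3 -m pendant '[[0,0,0,-0.5],[0,0,0,-0.5],[0,0,0,0]]' | grep -E "ee_pos|ft"; python3 -m pendant '[[0,0,0,-0.5],[0,0,0,-0.5],[0,0,0,0]]' | grep -E "ee_pos|ft"; python3 -c "
from h import *; to(551,-35,240)"
```

```text
ee_pos: [550.9, -36.1, 237.8]
ft_force: [1.4, 1.0, 3.7]
ee_pos: [550.9, -36.1, 237.7]
ft_force: [0.6, 0.1, 2.6]
ee_pos: [550.9, -36.1, 237.8]
ft_force: [0.6, 0.4, 3.9]
t 12.3 pos [550.9 -36.1 237.8] tool x az 147.0 y az 57.0 tilt 0.02 w 0.368 gf 25.0 F [0.63 0.42 3.87] T [ 0.053 -0.116 -0.034] 
 q [-0.    0.52  0.03  1.93 -0.02  0.69  1.03] go [ 0.6  1.  -2.2]
```

```bash
python3 -m pendant '[[0,0,0,-0.5],[0,0,0,-0.5],[0,0,0,0]]' | grep -E "ee_pos|ft"; python3 -m pendant '[[0,0,0,-0.5],[0,0,0,-0.5],[0,0,0,0]]' | grep -E "ee_pos|ft"; python3 -m pendant '[[0,0,0,-0.5],[0,0,0,-0.5],[0,0,0,0]]' | grep -E "ee_pos|ft";python3 -m pendant '[[0,0,0,-0.5],[0,0,0,-0.5],[0,0,0,0]]' | grep -E "ee_pos|ft"
```

```text
ee_pos: [551.0, -36.1, 237.7]
ft_force: [-0.3, 0.3, 2.2]
ee_pos: [550.4, -36.1, 237.2]
ft_force: [0.6, -0.3, -0.0]
ee_pos: [550.6, -35.9, 237.2]
ft_force: [0.4, 0.8, -1.1]
ee_pos: [550.6, -35.9, 237.3]
ft_force: [1.5, 1.7, -1.7]
```

```bash
python3 -m pendant '[[0,0,0,0.6],[0,0,0.001,0],[0,0,0.001,0],[0,0,0,0]]' | grep -E "ee_pos|ft"; python3 -m pendant '[[0,0,0.002,0],[0,0,0.002,0],[0,0,0,0]]' | grep -E "ee_pos|ft"; python3 -c "
from h import *; to(551,-35,213)"
```

```text
ee_pos: [550.7, -35.9, 235.4]
ft_force: [0.3, 0.5, -0.4]
ee_pos: [550.7, -35.9, 231.3]
ft_force: [0.7, 1.3, -0.3]
t 13.88 pos [550.7 -35.9 231.3] tool x az 164.1 y az 74.1 tilt 0.03 w 0.364 gf 25.0 F [ 0.67  1.28 -0.3 ] T [ 0.362 -0.114  0.038] 
 q [ 0.05  0.53 -0.05  1.93  0.04  0.68  1.28] go [-0.   1.  18.3]
```

Engaged (8 mm below the tooth tops, no force). Continue down to the shoulder.

```bash
python3 -m pendant '[[0,0,0.002,0],[0,0,0.002,0],[0,0,0.002,0],[0,0,0,0]]' | grep -E "ee_pos|ft"; python3 -m pendant '[[0,0,0.002,0],[0,0,0.002,0],[0,0,0.002,0],[0,0,0,0]]' | grep -E "ee_pos|ft";  python3 -m pendant '[[0,0,0.001,0],[0,0,0.001,0],[0,0,0.001,0],[0,0,0,0]]' | grep -E "ee_pos|ft"; python3 -c "
from h import *; to(551,-35,213)"
```

```text
ee_pos: [550.7, -35.9, 225.3]
ft_force: [0.1, 2.4, -0.6]
ee_pos: [550.8, -35.9, 219.3]
ft_force: [-0.2, 2.6, 0.7]
ee_pos: [550.8, -35.9, 216.6]
ft_force: [0.2, 2.5, 1.1]
t 14.88 pos [550.8 -35.9 216.6] tool x az 164.1 y az 74.1 tilt 0.01 w 0.364 gf 25.0 F [0.16 2.53 1.08] T [ 0.705  0.052 -0.09 ] 
 q [ 0.05  0.55 -0.05  1.94  0.04  0.65  1.28] go [0.1 1.  3.6]
```

```bash
python3 -m pendant '[[0.0002,0.0007,0,0],[0,0,0,0],[0,0,0,0]]' | grep -E "ee_pos|ft"; python3 -m pendant '[[0,0,0.001,0],[0,0,0.001,0],[0,0,0,0]]' | grep -E "ee_pos|ft";  python3 -m pendant '[[0,0,0.001,0],[0,0,0,0],[0,0,0,0]]' | grep -E "ee_pos|ft"; python3 -c "
from h import *; to(551,-35,213)"
```

```text
ee_pos: [550.8, -35.6, 216.6]
ft_force: [0.0, 1.0, -0.7]
ee_pos: [550.8, -35.6, 214.5]
ft_force: [-0.9, 1.6, -0.4]
ee_pos: [550.7, -35.5, 213.6]
ft_force: [-0.7, 0.6, 0.2]
t 15.63 pos [550.7 -35.5 213.6] tool x az 164.1 y az 74.1 tilt 0.02 w 0.36 gf 25.0 F [-0.65  0.58  0.19] T [ 0.162  0.018 -0.002] 
 q [ 0.05  0.56 -0.05  1.94  0.04  0.65  1.27] go [-0.1  0.6  0.6]
```

```bash
python3 -m pendant '[[0,0,0.001,0],[0,0,0.0003,0],[0,0,0,0]]' | grep -E "ee_pos|ft"; python3 -m pendant '[[0,0,0,0.5],[0,0,0,0.5],[0,0,0,0.5],[0,0,0,0.5],[0,0,0,0.5],[0,0,0,0.5],[0,0,0,0.5],[0,0,0,0.5],[0,0,0,0.5],[0,0,0,0.5]]' | grep -E "ee_pos|ft"; python3 -c "
from h import *; to(551,-35,213)"
```

```text
ee_pos: [550.8, -35.5, 212.5]
ft_force: [-1.2, 1.1, 2.6]
ee_pos: [550.9, -35.3, 212.6]
ft_force: [-1.1, 0.3, 2.9]
t 16.72 pos [550.9 -35.3 212.6] tool x az 139.0 y az 49.0 tilt 0.01 w 0.368 gf 25.0 F [-1.15  0.31  2.94] T [0.149 0.241 0.111] 
 q [-0.04  0.56  0.07  1.94 -0.06  0.64  0.92] go [ 0.1  0.3 -0.4]
```

```bash
python3 -m pendant '[[0,0,-0.0005,0],[0,0,0,0],[0,0,0,0],[0,0,0,0],[0,0,0,0]]' 0.7 25; python3 -m pendant '[[0,0,-0.005,0],[0,0,-0.01,0],[0,0,-0.015,0],[0,0,-0.02,0],[0,0,-0.025,0],[0,0,-0.025,0],[0,0,-0.02,0]]' | grep -E "ee_pos|ft"; python3 - <<'E'
from h import *
to(577,176.3,330)
f=grab_frame("side"); np.savez("pics/s3.npz",**f); g=grab_frame("top"); np.savez("pics/t3.npz",**g)
cv2.imwrite("pics/c3.png",np.hstack([crop(f,295,255,40,400),crop(g,337,275,35,400)]))
E
```

```text
time_s: 17.13
ee_pos: [550.8, -35.5, 212.8]
eef_rot: [0.349, 0.937, -0.0, -0.0]
ft_force: [0.1, -0.6, 0.2]
width: 0.667
gripper_force: 0.0
ee_pos: [551.1, -35.5, 335.8]
ft_force: [1.2, 0.3, 0.6]
t 17.72 pos [551.1 -35.5 335.8] tool x az 139.1 y az 49.1 tilt 0.13 w 0.698 gf 0.0 F [1.16 0.26 0.59] T [-0.048 -0.01  -0.014] 
 q [-0.05  0.37  0.08  1.88 -0.04  0.89  0.91] go [119.2 177.    5.9]
```

View pics/c3.png

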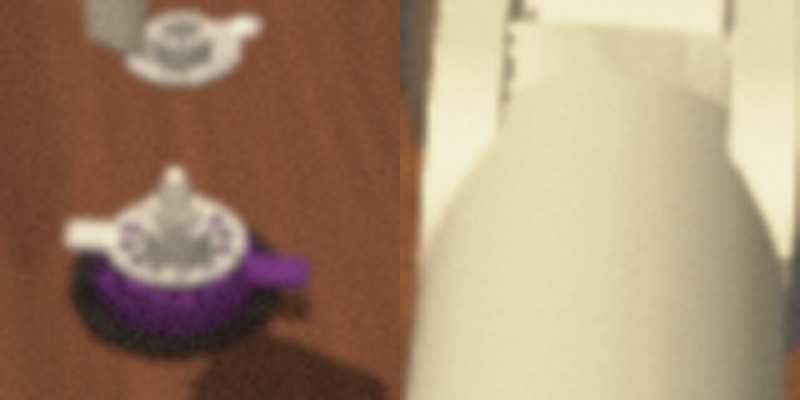

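```bash
python3 -m pendant '[[0.0149,0.0221,0,0],[0.0149,0.0221,0,0],[0.0149,0.0221,0.01,0],[0.0149,0.0221,0.01,0],[0.0149,0.0221,0.01,0],[0.0149,0.0221,0.015,0],[0.0149,0.0221,0.015,0],[0.0149,0.0221,0.015,0],[0,0,0.015,0],[0,0,0,0]]' 0.75 25 | grep -E "ee_pos|ft"; python3 - <<'E'
from h import *
to(577,176.4,184)
f=grab_frame("side"); np.savez("pics/s4.npz",**f); 
t=np.load("pics/top0.npz")
cv2.imwrite("pics/c4.png",np.hstack([crop(f,292,205,40,400)]))
E
```

```text
ee_pos: [574.5, 178.4, 239.6]
ft_force: [-0.6, -1.7, -1.2]
t 18.65 pos [574.5 178.4 239.6] tool x az 139.3 y az 49.3 tilt 0.33 w 0.751 gf 0.0 F [-0.62 -1.75 -1.22] T [-0.102  0.054  0.021] 
 q [-0.36  0.59  0.02  1.8  -0.02  0.76  0.53] go [-3.4  0.3 55.6]
```

View pics/c4.png

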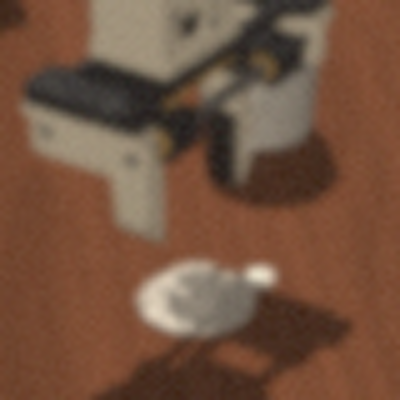

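```bash
python3 -m pendant '[[-0.001,0.0002,0.006,0],[0,0,0.006,0],[0,0,0.006,0],[0,0,0.006,0],[0,0,0.006,0],[0,0,0,0],[0,0,0,0]]' | grep -E "ee_pos|ft"; python3 - <<'E'
from h import *
to(577,176.4,184)
E
```

```text
ee_pos: [577.3, 175.6, 212.5]
ft_force: [0.3, -0.2, -0.0]
t 19.28 pos [577.3 175.6 212.5] tool x az 139.1 y az 49.1 tilt 0.06 w 0.751 gf 0.0 F [ 0.29 -0.17 -0.04] T [-0.041 -0.001  0.044] 
 q [-0.36  0.63  0.02  1.81 -0.02  0.71  0.53] go [ 0.8  0.5 28.5]
```

```bash
python3 -m pendant '[[0.0006,0.0004,0.006,0],[0,0,0.006,0],[0,0,0.006,0],[0,0,0.006,0],[0,0,0.004,0],[0,0,0,0]]' | grep -E "ee_pos|ft"; python3 -m pendant '[[0,0,0,0],[0,0,0,0],[0,0,0,0],[0,0,0,0],[0,0,0,0],[0,0,0,0],[0,0,0,0]]' 0 25; python3 - <<'E'
from h import *
to(577,176.4,184)
E
```

```text
ee_pos: [576.7, 176.3, 183.6]
ft_force: [0.2, -0.3, 0.4]
time_s: 20.37
ee_pos: [577.4, 176.5, 185.2]
eef_rot: [0.35, 0.937, 0.0, 0.0]
ft_force: [-0.1, -0.4, 1.2]
width: 0.362
gripper_force: 25.0
t 20.37 pos [577.4 176.5 185.2] tool x az 139.1 y az 49.1 tilt 0.02 w 0.362 gf 25.0 F [-0.1  -0.42  1.18] T [-0.061  0.019  0.013] 
 q [-0.36  0.67  0.02  1.81 -0.02  0.66  0.53] go [ 0.2 -0.4  1.2]
```

```bash
python3 -m pendant '[[0,0,-0.01,0],[0,0,-0.01,0.8],[0,0,-0.01,0.8],[0,0,-0.01,0.8],[0,0,-0.01,0.8],[0,0,-0.01,0.8],[0,0,-0.01,0.8],[0,0,-0.01,0.8],[0,0,-0.01,0.8],[0,0,-0.006,0.8]]' | grep -E "ee_pos|ft"; python3 -m pendant '[[0,0,0,0],[0,0,0,0]]'|grep -E "width|grip"; python3 - <<'E'
from h import *
to(551,-35.3,275)
E
```

```text
ee_pos: [577.5, 176.7, 282.7]
ft_force: [0.5, 0.5, -0.5]
width: 0.366
gripper_force: 25.0
t 21.37 pos [577.3 176.7 281.6] tool x az 103.2 y az 13.2 tilt 0.06 w 0.366 gf 25.0 F [-0.25 -0.11 -1.5 ] T [-0.1    0.077 -0.035] 
 q [-0.49  0.53  0.19  1.79 -0.13  0.83 -0.  ] go [-200.4  -74.1    6.5]
```

```bash
python3 -m pendant '[[-0.025,-0.0093,0,0],[-0.025,-0.0093,0,0],[-0.025,-0.0093,0,0],[-0.025,-0.0093,0,0],[-0.025,-0.0093,0,0],[-0.025,-0.0093,0,0],[-0.025,-0.0093,0.002,0],[-0.025,-0.0093,0.004,0],[0,0,0,0],[0,0,0,0]]' | grep -E "ee_pos|ft"; python3 -m pendant '[[0,0,0,0],[0,0,0,0]]'|grep -E "width|grip"; python3 - <<'E'
from h import *
to(551,-35.3,262)
f=grab_frame("side"); np.savez("pics/s5.npz",**f)
cv2.imwrite("pics/c5.png",crop(f,290,240,40,520))
E
```

```text
ee_pos: [549.3, -37.5, 274.3]
ft_force: [0.5, 0.6, -1.1]
width: 0.366
gripper_force: 25.0
t 22.37 pos [550.2 -33.8 274.7] tool x az 103.2 y az 13.2 tilt 0.05 w 0.366 gf 25.0 F [-0.22 -0.29 -1.61] T [-0.066  0.022  0.006] 
 q [-0.17  0.47  0.22  1.92 -0.15  0.77  0.37] go [-1.7  0.5 12.7]
```

View pics/c5.png

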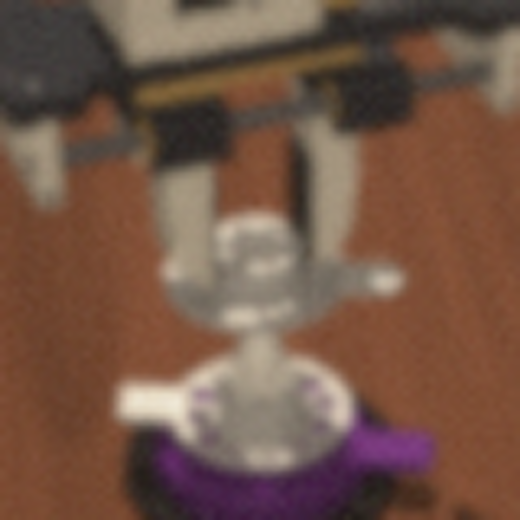

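```bash
python3 -m pendant '[[0,0,0.004,0],[0,0,0.004,0],[0,0,0.004,0],[0,0,0,0],[0,0,0,0],[0,0,0,0],[0,0,0,0]]' | grep -E "ee_pos|ft"; python3 - <<'E'
from h import *
to(551,-35.4,246)
E
```

```text
ee_pos: [550.1, -35.2, 263.0]
ft_force: [-0.7, 0.6, -0.6]
t 23.0 pos [550.1 -35.2 263. ] tool x az 103.1 y az 13.1 tilt 0.01 w 0.365 gf 25.0 F [-0.72  0.6  -0.59] T [-0.041  0.057 -0.08 ] 
 q [-0.16  0.49  0.22  1.93 -0.15  0.74  0.38] go [-0.4  0.8 17. ]
```

```bash
python3 -m pendant '[[-0.0003,0.0008,0.003,0],[0,0,0.003,0],[0,0,0.003,0],[0,0,0,0]]' | grep -E "ee_pos|ft"; python3 -m pendant '[[0,0,0.003,0],[0,0,0.002,0],[0,0,0.002,0],[0,0,0,0],[0,0,0,0]]' | grep -E "ee_pos|ft"; python3 -m pendant '[[0,0,0.002,0],[0,0,0.002,0],[0,0,0,0],[0,0,0,0]]' | grep -E "ee_pos|ft"; python3 - <<'E'
from h import *
to(551,-35.4,238)
E
```

```text
ee_pos: [550.5, -35.2, 253.1]
ft_force: [0.6, 0.9, -1.4]
ee_pos: [550.8, -35.2, 246.8]
ft_force: [0.2, -0.1, -0.3]
ee_pos: [550.9, -35.1, 242.8]
ft_force: [0.1, 0.0, -0.4]
t 24.08 pos [550.9 -35.1 242.8] tool x az 103.1 y az 13.1 tilt 0.02 w 0.363 gf 25.0 F [ 0.06  0.04 -0.42] T [-0.003  0.024  0.003] 
 q [-0.16  0.52  0.21  1.93 -0.16  0.71  0.38] go [-0.3  0.1  4.8]
```

```bash
python3 -m pendant '[[0,0,0.001,0],[0,0,0.001,0],[0,0,0.001,0],[0,0,0,0]]' | grep -E "ee_pos|ft"; python3 -m pendant '[[0,0,0.001,0],[0,0,0,0],[0,0,0,0]]' | grep -E "ee_pos|ft"; python3 -m pendant '[[0,0,0.001,0],[0,0,0,0],[0,0,0,0]]' | grep -E "ee_pos|ft"
```

```text
ee_pos: [550.9, -35.2, 239.7]
ft_force: [0.4, 0.9, -1.9]
ee_pos: [551.0, -35.2, 238.9]
ft_force: [0.6, 0.9, -0.7]
ee_pos: [550.9, -35.2, 237.9]
ft_force: [0.5, 0.2, -1.5]
```

```bash
python3 -m pendant '[[0,0,0.001,0],[0,0,0,0],[0,0,0,0]]' | grep -E "ee_pos|ft"; python3 -m pendant '[[0,0,0.001,0],[0,0,0,0],[0,0,0,0]]' | grep -E "ee_pos|ft";  python3 -m pendant '[[0,0,0.001,0],[0,0,0,0],[0,0,0,0]]' | grep -E "ee_pos|ft"
```

```text
ee_pos: [550.9, -35.2, 236.9]
ft_force: [0.2, 0.9, -0.9]
ee_pos: [550.9, -35.2, 235.8]
ft_force: [0.7, 0.5, -1.2]
ee_pos: [550.9, -35.2, 234.9]
ft_force: [-0.1, 1.5, -0.0]
```

```bash
python3 -m pendant '[[0,0,0.001,0],[0,0,0.001,0],[0,0,0.001,0],[0,0,0,0]]' | grep -E "ee_pos|ft"; python3 -m pendant '[[0,0,0.001,0],[0,0,0.001,0],[0,0,0,0],[0,0,0,0]]' | grep -E "ee_pos|ft";  python3 -m pendant '[[0,0,0.001,0],[0,0,0,0],[0,0,0,0]]' | grep -E "ee_pos|ft"; python3 -c "
from h import *
to(551,-35.4,228.8)"
```

```text
ee_pos: [550.9, -35.2, 231.7]
ft_force: [0.7, 1.3, -0.8]
ee_pos: [550.9, -35.2, 229.8]
ft_force: [0.1, 1.6, -1.6]
ee_pos: [551.0, -35.1, 229.0]
ft_force: [-0.3, 2.5, 1.5]
t 26.58 pos [551.  -35.1 229. ] tool x az 103.1 y az 13.1 tilt 0.01 w 0.367 gf 25.0 F [-0.35  2.54  1.49] T [ 0.342 -0.005 -0.037] 
 q [-0.15  0.54  0.21  1.94 -0.17  0.68  0.39] go [-0.3 -0.   0.2]
```

```bash
python3 -m pendant '[[0.0005,0,0.0005,0],[0,0,0.0005,0],[0,0,0,0],[0,0,0,0]]' | grep -E "ee_pos|ft"; python3 -m pendant '[[0,0,0,0],[0,0,0,0],[0,0,0,0],[0,0,0,0],[0,0,0,0]]' 0.7 25; python3 -m pendant '[[0,0,-0.005,0],[0,0,-0.01,0],[0,0,-0.015,0],[0,0,-0.02,0],[0,0,-0.025,0],[0,0,-0.025,0],[0,0,-0.02,0]]' | grep -E "ee_pos|ft"; python3 -m pendant '[[-0.03,0,0,0],[-0.03,0,0,0],[-0.03,0,0,0],[-0.03,0,0,0],[-0.03,0,0,0],[-0.03,0,0,0],[-0.03,0,0,0],[0,0,0,0],[0,0,0,0]]' | grep -E "ee_pos|ft"; python3 - <<'E'
from h import *
f=grab_frame("side"); np.savez("pics/s6.npz",**f); g=grab_frame("top"); np.savez("pics/t6.npz",**g)
cv2.imwrite("pics/c6.png",np.hstack([crop(f,295,262,30,400),crop(g,337,275,30,400)]))
E
```

```text
ee_pos: [550.9, -35.0, 228.0]
ft_force: [-0.1, 0.1, 2.4]
time_s: 27.33
ee_pos: [550.6, -34.9, 227.7]
eef_rot: [0.622, 0.783, -0.0, -0.0]
ft_force: [0.1, 0.3, 0.5]
width: 0.67
gripper_force: 0.0
ee_pos: [551.0, -34.9, 350.8]
ft_force: [0.9, -0.1, 0.4]
ee_pos: [597.7, -242.1, 348.8]
ft_force: [-0.6, -0.2, -0.1]
```

View pics/c6.png

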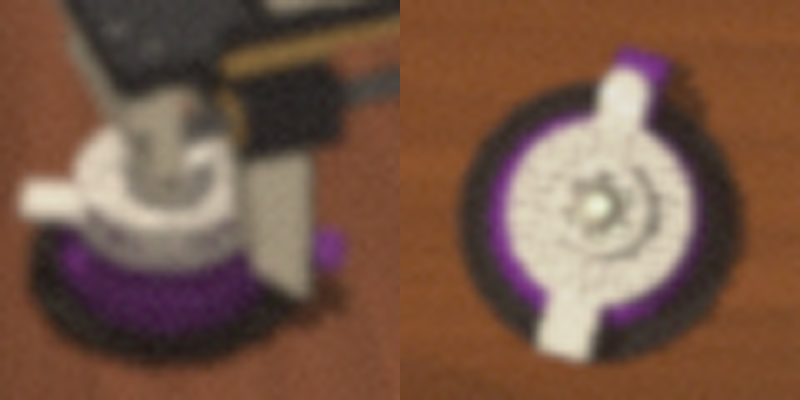

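```bash
python3 - <<'E'
from h import *
P=cloud(np.load("pics/t6.npz"))
def z(u,v): 
    q=P[v-1:v+2,u-1:u+2].reshape(-1,3); return np.median(q,0).round(1)
for n,(x,y) in dict(fine_tab=(625,95),L=(535,210),R=(675,210),bot=(600,285),top=(610,135),ctab=(568,335)).items():
    print(n,z(round(307+(x-400)*60/400),round(245+y*60/400)))
from workcell import finish_job
print(finish_job())
E
```

```text
fine_tab [592.3 -45.2  47.3]
L [550.  -11.9  47.7]
R [551.2 -63.   47.8]
bot [521.5 -36.8  48.7]
top [577.5 -38.2  46.8]
ctab [505.  -25.1  32.1]
the job is handed in; nothing more can be done
None
```

Both plates are on the hub, home and flat (disc tops measured at about 47 and 32 mm). The coarse tab points opposite the lug and the fine tab opposite the coarse one, within a few degrees. The job was handed in at about 28 s of the 72 s allowed, and no verdict came back.

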